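# Try the brush tank's lid, free its catch if it is caught, and hold the lid open

### The arm

A 6-joint arm with a two-finger parallel gripper is mounted at the origin on the work surface. World frame = base frame: x ahead of the robot, y to its left, z up, the work surface at z = 0. Lengths are in mm, angles in rad, forces in N, time in s.
With the tool pointing down it reaches from about 325 to 900 mm from the base axis. Payload 6.1 kg.
Tool frame: the origin (TCP) lies midway between the tips of the shut fingers; the grasp point (between the pads) lies r.tcp_to_grasp behind it (r.tcp_to_grasp is the distance from the TCP to the grasp point, in mm); z points along the fingers, y is the direction in which the jaws open and shut (so a half turn about z gives the same grasp; the last joint's range is limited). The gripper opens to 85 mm and grips with 20 to 120 N. Pads are 22 mm wide; open, the fingers measure 114 mm over their backs; the gripper's body (76 mm by 85 mm) begins 54 mm behind the grasp point. The pads swing forward as they close: fully open they stand 13 mm farther back than shut.
Start: joints at [1.039, 0.22, 1.526, -0, 1.395, -0.126], TCP at [246.719, 574.235, 231.3] pointing down, gripper open.
Joint ranges: [-2.98, 2.98], [-0.91, 2.08], [0.09, 2.57], [-1.24, 4.39], [0.2, 2.65], [-2.68, 2.68]. Speed limits (rad/s): [2.57, 2.57, 3.01, 3.14, 3.14, 3.14].

### API

Orientations are given as a unit quaternion [w, x, y, z].
In Python, from plant import r gives the robot as it stands.
- The arm moves only by the tool play_rows, never from a script. Its argument "deltas" is a list that holds one entry, the list of rows, each a list of 5 numbers: the opening, from 0 (shut) to 1 (fully open), then the shift along the tool's x, y, z in cm, then the turn about the tool's z in degrees. In form: [[[gripper, tx, ty, tz, turn], ...]]. A call has 1 to 20 rows; each row is the pose to reach, as a shift and turn from the pose measured when the call began, along the tool's axes at that moment; what a row does not reach only later rows make up. A row lasts 1/8 s, in which the tool goes at most 62.5 mm and 10.7 degrees, less where a joint would pass 70% of its speed; a pose out of reach is approached as far as the arm can. A call with a gripper value outside its range is refused whole. The fingers move at their own pace and stop on an object; the grip force is fixed at half the most. Time passes only in rows, so rows that repeat a pose let the fingers close. It gives the time, the measured TCP pose, the force and the opening at its end, in the units of the state.
- r.state(): the state, without advancing time (a new reading comes with each control period).
- r.grab_frame(name): name is "scene" or "side" or "wrist"; returns a dict with "pixels" (420x560x3 uint8, red, green, blue), "fx", "fy", "cx", "cy" (pixels), "R" (3x3) and "t" (3): a world point X has camera coordinates R X + t; the wrist camera has in their place "tool_from_camera" (4x4, takes a point from camera to tool coordinates, whose origin is the TCP and whose axes are the flange's). Camera axes: x right, y down, z forward; pixel columns grow to the right and rows downward; lengths in mm; the calibration is good to about 2 mm. A picture is of the moment at which its call begins: read the wrist's pose just before it. There is no depth.
- r.sign_off(): hands the job in, once; it reports no verdict.
The state is a dict: "time_s": time; "joints": joint angles; "dq": joint speeds; "tau": joint torques, N m; "eef_pos": TCP position; "eef_rot": TCP orientation; "ft_force": force on the tool from outside, world axes, zero at the start; "wrist_torque": the same for the moment, N m; "opening": finger opening in mm.
Only numpy, scipy, OpenCV 4.12 (cv2) and the standard library are available. Lean on these libraries where they do the work, as an engineer would, in place of code of your own. Each camera call takes 0.05 s, during which the arm holds its last target. There are 200 camera calls.

### The job

I am coming with both hands full of used brushes and need the brush tank open; its lid falls shut by itself. Try the lid gently by its bow handle: if the catch has hold of it, give the round knob beside the handle a quarter turn and try again (the same turn would catch a lid that is free). Raise the lid by the bow handle to 45 degrees or more and finish while still holding it there by the handle, without shifting the things that stand around the tank.

Things in the scene. Friction and masses are not known exactly. Their poses are not given: they have to be found in the camera images.
- tank: The brush tank: grey sheet-steel box fixed to the bench, 220 mm deep (x), 320 mm wide (y), 122 mm high to the lid's underside, with a flat 4 mm lid (top at z = 126 mm, 332 mm wide, front edge at x = -118 mm). Origin: centre of its underside, on the bench. x points from the front (handle side, nearest the robot) to the hinge side, y to its left, z up.
- lid_hinge (a point): Middle of the lid's hinge axis, at the tank's rear top edge, tank frame (110, 0, 122) mm. The axis runs along the tank's y; this frame is parallel to the tank's and does not move with the lid.
- pull_grip (a point): Middle of the bow handle's bar (moves with the lid; axes as the tank's when shut). Round steel bar, 12 mm thick, 100 mm long along the tank's y, axis 42 mm above the lid's top, a leg at each end. With the lid shut at tank (-63.5, 55, 168) mm, that is (-173.5, 55, 46) mm from the hinge point. Pinched across, the bar can turn between the fingers as the lid swings.
- knob_grip (a point): On the axis of the latch knob, at the height to grip it, 26 mm above the lid's top; with the lid shut at tank (-63.5, -85, 152) mm, 140 mm to the right of the handle's middle. The knob is round, black, unmarked, 36 mm across, finely fluted, from 10 to 38 mm above the lid. It turns either way without a stop, with light friction (0.05 N m), and stays where left. These axes do not turn with it.
- brush_jar: White jar with brushes standing in it, 76 mm across and 105 mm high (brushes to about 250 mm), on the left of the tank. Origin: centre of its underside. To be left alone.
- tin: Closed metal tin with a paper band, 80 mm across, 101 mm high, to the right of the tank. Origin: centre of its underside. To be left alone.
- tube: Metal paint tube lying flat, about 140 by 36 by 20 mm, to the right of the tank. Origin: under its middle. To be left alone.
- knife: Palette knife with a wooden handle, 210 mm long, lying in front of the tank. Origin: on the bench below the root of its blade. To be left alone.
- lip (a point): Inward lip along the top of the tank's front wall, inside. Under the lid the knob carries a straight catch bar, 36 mm to each side, out of sight: where either end points to the front within about 40 degrees it is under the lip and the lid is caught, else it is free. A quarter turn (85 to 95 degrees) always frees a caught lid and nearly always catches a free one. Origin: the lip's middle.
- lid_angle (a joint): Angle of the lid, rad: 0 shut, grows as it is raised about its hinge, stop at 1.3. The lid with its fittings weighs 0.6 to 1 kg and falls shut from any angle (4 to 7 N at the handle holds it). While the catch holds, it rises only about 3 mm at its front (0.015 rad) and then stops hard (a pull of 15 to 25 N shows it; over 50 N is wrenching); if free it simply comes up.
- lid: The lid with its bow handle, one piece. Origin: on the hinge axis, at the lid's underside (the hinge point when shut); its axes are the tank's when shut.

How it is judged:
By the outcome, as a careful person would: the job done as asked, in the order asked, and still so for the second after the job is handed in, while the arm keeps its last pose, push and grip.
It also fails if it takes over 58 s, if anything falls off the work surface, if the arm or the gripper's body presses on something with over 40 N, if the wrist force passes 120 N, or if a joint passes its speed limit or range.

## Working session

There is one attempt and no reset: what is moved stays moved. The work goes in short steps, Python scripts to look and compute and a tool call to move; the robot and the scene stay as the last step left them, time stands still between calls to the robot, and variables do not carry over. Pictures are saved under pics/ and viewed, about 8 in all and at most 12, crops included, and the job is handed in when it is done.

Besides the shell and the picture viewer there is one more tool, called after "Emit:" as name([rows], argument=value, ...), one row to a line, values as JSON. play_rows: Moves the arm, as the interface text tells. Its arguments: {"type":"object","properties":{"deltas":{"type":"array"}},"required":["deltas"]}

```bash
mkdir -p pics; cat > h.py <<'E'
import numpy as np, cv2
from plant import r
from scipy.spatial.transform import Rotation as Ro
def save(n,f): cv2.imwrite(f'pics/{n}.png',f['pixels'][:,:,::-1])
def cam(f,st=None):
    if 'R' in f and f.get('R') is not None: R=np.array(f['R']);t=np.array(f['t']);return R,t
    T=np.array(f['tool_from_camera']); q=st['eef_rot']; W=np.eye(4); W[:3,:3]=Ro.from_quat([q[1],q[2],q[3],q[0]]).as_matrix(); W[:3,3]=st['eef_pos']
    M=np.linalg.inv(W@T); return M[:3,:3],M[:3,3]
def ray(f,u,v,st=None):
    R,t=cam(f,st); d=R.T@np.array([(u-f['cx'])/f['fx'],(v-f['cy'])/f['fy'],1.]); return -R.T@t,d
def onz(f,u,v,z,st=None):
    o,d=ray(f,u,v,st); return o+d*(z-o[2])/d[2]
def proj(f,X,st=None):
    R,t=cam(f,st); c=R@np.array(X,float)+t; return np.array([f['fx']*c[0]/c[2]+f['cx'],f['fy']*c[1]/c[2]+f['cy']])
E
python3 - <<'E'
from h import *
import pickle
st=r.state(); print(st, r.tcp_to_grasp)
D={'st':st}
for n in('scene','side','wrist'):
    f=r.grab_frame(n); D[n]=f; save(n+'0',f)
pickle.dump(D,open('f0.pkl','wb'))
E
```

```text
{'time_s': 0.0, 'joints': array([ 1.03890138e+00,  2.21241027e-01,  1.52760624e+00,  1.28158841e-05,
        1.39471557e+00, -1.26074604e-01]), 'dq': array([-0.0023317 ,  0.00093819,  0.00028536, -0.00105377,  0.00163139,
       -0.00034357]), 'tau': array([ 4.36742994e-05, -4.96878147e+01, -3.89413190e+01, -1.02742904e-04,
        1.05354088e-02, -1.20109866e-05]), 'eef_pos': array([246.40708297, 573.71501411, 230.19260291]), 'eef_rot': array([-3.24233946e-04,  2.01521656e-01,  9.79483564e-01, -9.30220220e-04]), 'ft_force': array([ 0.34827108, -0.2430019 , -0.23541101]), 'wrist_torque': array([ 0.02611747, -0.02667978, -0.07948904]), 'opening': 85.41495826738706} 18.700000000000003
```

View pics/scene0.png

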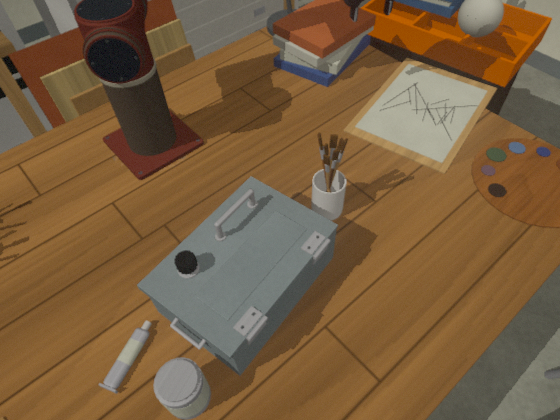

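View pics/side0.png

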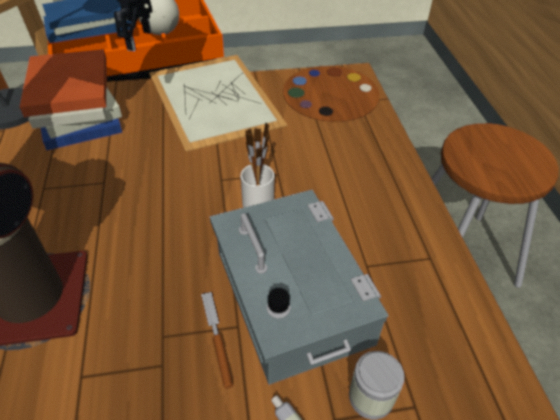

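The scene view shows the lid's front corners at about (255,178) and (142,285), the bow handle's bar from (219,230) to (252,192) and the knob top at (186,261). The side view has the handle from (246,220) to (263,262) and the knob at (279,298). I'll cast rays onto the known heights next.

```bash
python3 - <<'E'
from h import *
import pickle
D=pickle.load(open('f0.pkl','rb'))
S,V=D['scene'],D['side']
P={'FL':(S,255,179,126),'FR':(S,142,285,126),'RL':(S,336,233,126),'h1':(S,219,231,168),'h2':(S,252,193,168),'knob':(S,186,261,164),
'vFL':(V,211,216,126),'vFR':(V,268,366,126),'vRL':(V,314,194,126),'vRR':(V,383,319,126),'vh1':(V,246,219,168),'vh2':(V,263,264,168),'vknob':(V,279,298,164)}
Q={k:onz(*p) for k,p in P.items()}
for k,q in Q.items(): print(k,q.round(0))
for a,b in(('FL','FR'),('vFL','vFR'),('h1','h2'),('vh1','vh2')):
    d=Q[a]-Q[b]; print(a,b,np.linalg.norm(d).round(),np.degrees(np.arctan2(d[1],d[0])).round(1))
E
```

```text
FL [396.  56. 126.]
FR [ 457. -261.  126.]
RL [616.  84. 126.]
h1 [483. -97. 168.]
h2 [452.   7. 168.]
knob [ 494. -179.  164.]
vFL [382.  56. 126.]
vFR [ 451. -282.  126.]
vRL [602.  88. 126.]
vRR [ 659. -227.  126.]
vh1 [449.  -1. 168.]
vh2 [ 467. -111.  168.]
vknob [ 484. -183.  164.]
FL FR 324.0 101.0
vFL vFR 345.0 101.6
h1 h2 109.0 -73.6
vh1 vh2 112.0 99.2
```

Emit:
play_rows([
  [[1, 0, 0, -5, 0], [1, 0, 0, -10, 0], [1, -44.4, -48.6, -10, 55], [1, -44.4, -48.6, -10, 55], [1, -44.4, -48.6, -10, 55], [1, -44.4, -48.6, -10, 55], [1, -44.4, -48.6, -10, 55], [1, -44.4, -48.6, -10, 55], [1, -44.4, -48.6, -10, 55], [1, -44.4, -48.6, -10, 55], [1, -44.4, -48.6, -10, 55], [1, -44.4, -48.6, -10, 55], [1, -44.4, -48.6, -10, 55], [1, -44.4, -48.6, -10, 55], [1, -44.4, -48.6, -10, 55], [1, -44.4, -48.6, -10, 55], [1, -44.4, -48.6, -10, 55]],
])

```text
time_s: 2.28
eef_pos: [462.6, -46.9, 331.3]
eef_rot: [0.0, 0.63, 0.776, -0.001]
ft_force: [0.1, -0.2, 0.3]
opening: 85.7
```

```bash
python3 - <<'E'
from h import *
import pickle
st=r.state(); f=r.grab_frame('wrist'); save('w1',f); pickle.dump((st,f),open('w1.pkl','wb'))
print(st['time_s'],st['joints'].round(3),st['eef_pos'],st['eef_rot'],st['ft_force'])
for X in((462,-48,168),(489,-181,164)): print(proj(f,X,st))
E
```

```text
2.275 [-2.700e-01 -2.200e-01  1.782e+00 -1.000e-03  1.580e+00 -4.770e-01] [462.56135713 -46.85633746 331.25270068] [ 2.73940978e-04  6.30341171e-01  7.76317940e-01 -6.24654481e-04] [ 0.13004892 -0.23134738  0.31173856]
[280.02396178 194.04612299]
[279.41206872 309.11084528]
```

View pics/w1.png

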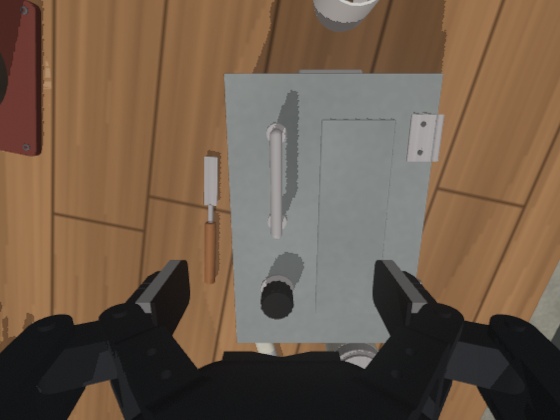

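The wrist view shows the bar running from (276,131) to (277,236) and the knob top at (277,299), both nearly upright in the picture. The knife lies to the left at (210,220).

```bash
python3 - <<'E'
from h import *
import pickle
st,f=pickle.load(open('w1.pkl','rb'))
q=st['eef_rot'];Rw=Ro.from_quat([q[1],q[2],q[3],q[0]]).as_matrix()
Q=[onz(f,*p,st) for p in((276,131,168),(277,236,168),(277,299,164),(225,75,126),(237,343,126),(440,74,126))]
for x in Q: print(x.round(1),'tool',(Rw.T@(x-st['eef_pos'])).round(1))
m=(Q[0]+Q[1])/2;print(m,np.linalg.norm(Q[0]-Q[1]),np.linalg.norm((m-Q[2])[:2]))
for a,b in((0,1),(0,2),(3,4)):
    d=Q[a]-Q[b];print(np.degrees(np.arctan2(d[1],d[0]))-90)
print('jaw angle',np.degrees(np.arctan2(Rw[1,1],Rw[0,1])))
E
```

```text
[445.6  11.7 168. ] tool [ 61.   -4.5 163.2]
[468.1 -92.9 168. ] tool [-46.   -3.9 163.3]
[ 483.7 -168.7  164. ] tool [-123.4   -4.3  167.4]
[382.1  54.8 126. ] tool [116.2 -57.7 205.1]
[ 449.3 -267.8  126. ] tool [-213.3  -58.3  205.5]
[600.1 101.3 126. ] tool [117.  165.2 205. ]
[456.86897087 -40.59859674 168.        ] 106.92667275490636 130.91567819166767
12.134917287382393
11.904262756186498
11.758682898875932
jaw angle 11.84936069013982
```

Emit:
play_rows([
  [[1, 0.7, -0.4, 6, 0], [1, 0.7, -0.4, 12, 0], [1, 0.7, -0.4, 16, 0], [1, 0.7, -0.4, 18.2, 0], [1, 0.7, -0.4, 18.2, 0], [0, 0.7, -0.4, 18.2, 0], [0, 0.7, -0.4, 18.2, 0], [0, 0.7, -0.4, 18.2, 0], [0, 0.7, -0.4, 18.2, 0], [0, 0.7, -0.4, 18.2, 0], [0, 0.7, -0.4, 18.2, 0], [0, 0.7, -0.4, 18.2, 0]],
])

```text
time_s: 3.82
eef_pos: [456.2, -41.6, 149.9]
eef_rot: [-0.0, 0.63, 0.776, -0.002]
ft_force: [-6.3, -1.1, 7.9]
opening: 10.3
```

Emit:
play_rows([
  [[0, 0, 0, -0.1, 0], [0, 0, 0, -0.2, 0], [0, 0, 0, -0.2, 0]],
])

```text
time_s: 4.2
eef_pos: [456.5, -41.5, 151.3]
eef_rot: [-0.0, 0.63, 0.776, -0.001]
ft_force: [5.0, -0.1, -8.6]
opening: 9.7
```

Emit:
play_rows([
  [[0, 0, 0, -0.1, 0], [0, 0, 0, -0.2, 0], [0, 0, 0, -0.2, 0]],
])

```text
time_s: 4.58
eef_pos: [456.9, -41.4, 152.9]
eef_rot: [0.0, 0.63, 0.776, -0.001]
ft_force: [5.3, -0.6, -9.2]
opening: 9.9
```

Emit:
play_rows([
  [[0, 0, 0, -0.1, 0], [0, 0, 0, -0.2, 0], [0, 0, 0, -0.2, 0]],
])

```text
time_s: 4.95
eef_pos: [457.3, -41.3, 154.3]
eef_rot: [0.0, 0.63, 0.776, -0.001]
ft_force: [7.2, -0.9, -8.9]
opening: 9.8
```

Emit:
play_rows([
  [[0, 0, 0, -0.2, 0], [0, 0, 0, -0.4, 0], [0, 0, 0, -0.6, 0], [0, 0, 0, -0.6, 0]],
])

```text
time_s: 5.45
eef_pos: [459.0, -41.0, 160.0]
eef_rot: [0.002, 0.631, 0.776, 0.001]
ft_force: [12.4, 0.7, -11.9]
opening: 10.0
```

```bash
python3 - <<'E'
from h import *
st=r.state()
a=r.grab_frame('side'); b=r.grab_frame('wrist')
cv2.imwrite('pics/s2.png',np.hstack([cv2.resize(a['pixels'][170:400,180:440],(400,354)),cv2.resize(b['pixels'],(400,354))])[:,:,::-1])
print(st['eef_pos'],st['ft_force'],st['opening'])
E
```

```text
[459.00742077 -41.00696879 160.04739967] [ 12.43647046   0.68776287 -11.92489735] 9.96473120807065
```

View pics/s2.png

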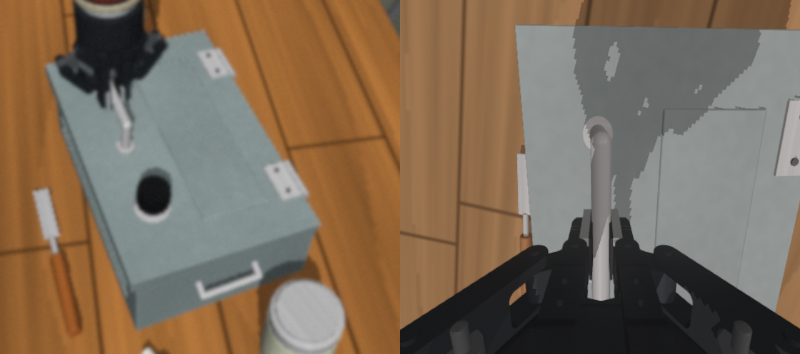

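The bar came up 10 mm and 2.9 mm back along the hinge arc. A caught lid would stop at about 3 mm, so this one is free and the knob stays as it is. The picture agrees: there is a dark gap at the lid's front, and the bar is well between the pads. I'll now follow the arc up.

Emit:
play_rows([
  [[0, 0, 0.3, -0.8, 0], [0, 0, 0.6, -1.65, 0], [0, 0, 1.05, -2.5, 0], [0, 0, 1.5, -3.3, 0], [0, 0, 2.0, -4.1, 0], [0, 0, 2.5, -4.9, 0], [0, 0, 3.1, -5.65, 0], [0, 0, 3.7, -6.4, 0], [0, 0, 4.3, -7.05, 0], [0, 0, 4.3, -7.05, 0]],
])

```text
time_s: 6.8
eef_pos: [500.0, -32.3, 231.7]
eef_rot: [0.001, 0.63, 0.776, -0.0]
ft_force: [-7.4, -3.0, -2.4]
opening: 10.0
```

```bash
cat > arc.py <<'E'
from h import *
st=r.state(); q=st['eef_rot'];Rw=Ro.from_quat([q[1],q[2],q[3],q[0]]).as_matrix()
a=np.radians(11.85);d=st['eef_pos']-np.array([456.2,-41.6,149.9])
X=d[0]*np.cos(a)+d[1]*np.sin(a);Z=d[2]
th=np.arctan2(46,-173.5)-np.arctan2(46+Z,-173.5+X)
print('X,Z',X,Z,'theta',np.degrees(th),'rad',np.hypot(46+Z,-173.5+X),st['ft_force'],st['opening'],st['joints'].round(2))
for g in range(5*int(np.degrees(th)//5)+5,56,3):
    t=np.radians(g);w=np.array([173.5*(1-np.cos(t))+46*np.sin(t)-X,0,173.5*np.sin(t)-46*(1-np.cos(t))-Z])
    v=Rw.T@np.array([w[0]*np.cos(a),w[0]*np.sin(a),w[2]]); print(g,(v/10).round(2))
E
python3 arc.py
```

```text
X,Z 44.78892104646597 81.78933041803808 theta 29.94493573531635 rad 181.3743499342544 [-7.38439963 -3.04102178 -2.39259815] 10.013347425494777 [-0.22 -0.08  1.84 -0.    1.38 -0.43]
30 [0.   0.15 0.12]
33 [-0.    0.83 -0.53]
36 [-0.    1.54 -1.14]
39 [-0.    2.28 -1.71]
42 [-0.    3.06 -2.25]
45 [-0.    3.86 -2.74]
48 [-0.    4.68 -3.19]
51 [-0.    5.53 -3.6 ]
54 [-0.    6.4  -3.96]
```

Emit:
play_rows([
  [[0, 0, 0.75, -0.5, 0], [0, 0, 1.5, -1.1, 0], [0, 0, 2.25, -1.7, 0], [0, 0, 3.0, -2.2, 0], [0, 0, 3.85, -2.7, 0], [0, 0, 4.7, -3.2, 0], [0, 0, 5.5, -3.6, 0], [0, 0, 6.4, -3.95, 0], [0, 0, 6.4, -3.95, 0], [0, 0, 6.4, -3.95, 0]],
])

```text
time_s: 8.05
eef_pos: [563.4, -19.0, 275.9]
eef_rot: [0.002, 0.63, 0.776, 0.001]
ft_force: [-8.0, -1.8, 11.5]
opening: 9.6
```

```bash
python3 arc.py; python3 - <<'E'
from h import *
a=r.grab_frame('side'); b=r.grab_frame('scene')
cv2.imwrite('pics/s3.png',np.hstack([cv2.resize(a['pixels'],(400,300)),cv2.resize(b['pixels'],(400,300))])[:,:,::-1])
E
```

```text
X,Z 109.52586815314989 125.97172773820759 theta 54.74543940961319 rad 183.48559803652807 [-8.01287054 -1.7927437  11.5226196 ] 9.56843800224321 [-0.17  0.04  1.64 -0.    1.46 -0.38]
55 [0.   0.21 0.35]
```

View pics/s3.png

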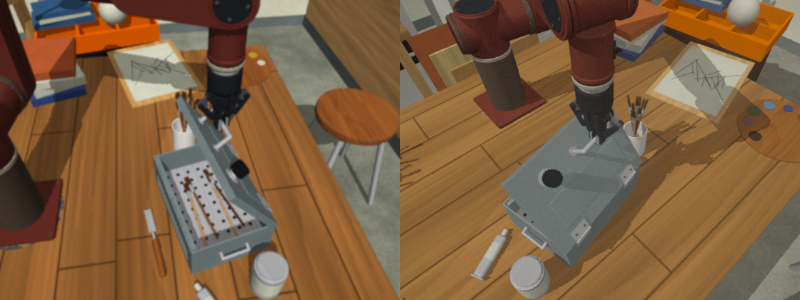

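Both views show the lid well up with the handle still in the fingers, and the jar, tin, tube and knife where they were. I'll ease off the slight radial push, hold for a second, then check the angle independently by triangulating the knob.

Emit:
play_rows([
  [[0, 0, 0, -0.1, 0], [0, 0, 0, -0.1, 0], [0, 0, 0, -0.1, 0], [0, 0, 0, -0.1, 0], [0, 0, 0, -0.1, 0], [0, 0, 0, -0.1, 0], [0, 0, 0, -0.1, 0], [0, 0, 0, -0.1, 0]],
])

```text
time_s: 9.15
eef_pos: [563.1, -19.0, 276.0]
eef_rot: [0.002, 0.63, 0.776, 0.0]
ft_force: [4.8, -3.4, -19.3]
opening: 9.5
```

```bash
python3 arc.py; python3 - <<'E'
from h import *
import pickle
D=pickle.load(open('f0.pkl','rb'))
P=[]
def dark(f,c):
    g=f['pixels'].max(2); m=(g<45).astype('uint8'); n,l,s,ce=cv2.connectedComponentsWithStats(m)
    k=min([i for i in range(1,n) if 60<s[i,4]<1500],key=lambda i:np.hypot(*(ce[i]-c))); print(s[k],ce[k]); return ce[k]
o=[];
for n,c in(('side',(238*1.4,169*1.4)),('scene',(151*1.4,178*1.4))):
    f=r.grab_frame(n); p=dark(f,np.array(c)); o.append(ray(f,*p))
A=np.zeros((3,3));b=np.zeros(3)
for p,d in o:
    d=d/np.linalg.norm(d);M=np.eye(3)-np.outer(d,d);A+=M;b+=M@p
K=np.linalg.solve(A,b);a=np.radians(11.85)
ex=np.array([np.cos(a),np.sin(a),0]);ey=np.array([-np.sin(a),np.cos(a),0])
bar=np.array([456.9,-40.6,168]); H=bar+173.5*ex-55*ey; H[2]=122
v=K-H;print('knob tank-frame from hinge',v@ex,v@ey,v[2],'theta',np.degrees(np.arctan2(38+4,-173.5)-np.arctan2(v[2],v@ex)))
for n in('side','scene'):
    f=r.grab_frame(n); g=np.abs(f['pixels'].astype(int)-D[n]['pixels'].astype(int)).sum(2)
    for k,(u0,u1,w0,w1) in {'side':{'knife':(198,236,288,390),'tin':(350,405,350,418),'tube':(270,305,395,419),'jar':(240,275,165,195)},'scene':{'tin':(152,212,358,418),'tube':(98,155,318,392),'jar':(310,348,170,200)}}[n].items(): print(n,k,np.median(g[w0:w1,u0:u1]),np.percentile(g[w0:w1,u0:u1],95))
E
```

```text
X,Z 109.26541366649214 126.11418176925261 theta 54.684796295060046 rad 183.7100259853452 [  4.75822649  -3.40269656 -19.34956925] 9.468583517023987 [-0.17  0.04  1.64 -0.    1.46 -0.38]
55 [0.   0.24 0.36]
[323 224  25  26 415] [335.17831325 236.5253012 ]
[200 238  27  25 421] [213.0023753  249.71258907]
knob tank-frame from hinge -80.2230630641315 -83.86680349104601 154.85219498579949 theta 49.00494522361006
side knife 28.0 44.0
side tin 42.0 51.0
side tube 34.0 51.0
side jar 47.0 135.0
scene tin 40.0 51.0
scene tube 37.0 50.0
scene jar 38.0 141.04999999999995
```

Emit:
play_rows([
  [[0, 0, 0, -0.05, 0], [0, 0, 0, -0.05, 0], [0, 0, 0, -0.05, 0], [0, 0, 0, -0.05, 0], [0, 0, 0, -0.05, 0], [0, 0, 0, -0.05, 0]],
])

```text
time_s: 10.1
eef_pos: [563.1, -19.0, 276.0]
eef_rot: [0.002, 0.63, 0.776, 0.0]
ft_force: [4.4, -3.0, -18.9]
opening: 9.9
```

```bash
python3 -c "
from plant import r
s=r.state();print(s['eef_pos'],s['ft_force'],s['opening'],s['time_s']);print(r.sign_off())"
```

```text
[563.07921789 -19.04005356 275.9919373 ] [  4.36563241  -3.02345433 -18.87660647] 9.895669035964595 10.1
the job is handed in; nothing more can be done
None
```

The brush tank is open: I raised the lid to about 50–55° and handed in with the gripper still holding the bow handle, at 10.1 s.

- **Catch:** on the gentle try the handle came up 10 mm along the hinge arc with a pull of only about 9–12 N straight up. A caught lid would have stopped at about 3 mm, so it was free and I left the knob alone.
- **Lid angle:** the arm's position gives about 54.7°. Locating the knob in two camera views gives about 49°, probably a little low because the knob's dark side was included. The two disagree by about 6°, but both are above 45°.
- **Hold:** the pose stayed steady over the last second or so, with the fingers closed on the bar (9.9 mm reading). The wrist still read about 19 N, more than the lid needs. That is a small leftover push along the hinge radius, and my last attempt to ease it changed nothing.
- **Handle path:** the handle's measured distance from the hinge came out about 4 mm larger than expected. The bar may have shifted slightly in the pads, or my hinge estimate may be off.
- **Things around the tank:** the before-and-after pictures showed no shift of the tin, tube, knife or jar. The larger differences around the jar look like the arm's shadow or the arm in the way.

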